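# Fit a spring channel nut stop behind a spoon blank

## Robot

A 7-joint arm with a two-finger parallel gripper is mounted at the origin on the work surface. World frame = base frame: x ahead of the robot, y to its left, z up, the work surface at z = 0. Lengths are in m, angles in rad, forces in N, time in s.
With the tool pointing down it reaches from about 0.4 to 0.925 m from the base axis. Payload 5.6 kg.
Tool frame: the origin (TCP) lies at the very end of the fingers, on their centre line; the grasp point (between the pads) lies 19 mm behind it (ctrl.pinch_z is the distance from the TCP to the grasp point, in m); z points along the fingers, y is the direction in which the jaws open and shut (so a half turn about z gives the same grasp; the last joint's range is limited). The gripper opens to 85 mm and grips with 20 to 120 N. Pads are 22 mm wide; open, the fingers measure 114 mm over their backs; the gripper's body (76 mm by 85 mm) begins 54 mm behind the grasp point. The pads swing forward as they close: fully open they stand 13 mm farther back than shut.
Start: joints at [1.252, 0.468, -0.012, 1.603, 0.006, 1.071, -0.056], TCP at [0.177, -0.625, 0.231] pointing down, gripper open.
Joint ranges: [-2.53, 2.53], [-0.31, 2.02], [-1.57, 1.55], [0.28, 2.44], [-1.29, 4.43], [0.15, 1.84], [-2.92, 2.92]. Speed limits (rad/s): [2.57, 2.57, 3.14, 3.14, 3.14, 3.14, 3.14].

## Interface

Orientations are given as a unit quaternion [x, y, z, w].
In Python, from rig import ctrl gives the robot as it stands.
- The arm moves only by the tool arm_command, never from a script. Its argument "steps" is one flat list of numbers, 7 for each row, row after row: the shift along the tool's x, y, z in cm, then the turn, a rotation vector about the tool's x, y, z in rad, then the finger opening in cm, from 0 to 8.54. In form: [dx, dy, dz, rx, ry, rz, gripper, dx, dy, dz, rx, ry, rz, gripper, ...]. A call has 1 to 20 rows; each row is the pose to reach, as a shift and turn from the pose measured when the call began, along the tool's axes at that moment; what a row does not reach only later rows make up. A row lasts 1/8 s, in which the tool goes at most 62.5 mm and 10.7 degrees, less where a joint would pass 70% of its speed; a pose out of reach is approached as far as the arm can. A call with a gripper value outside its range is refused whole. The fingers move at their own pace and stop on an object; the grip force is fixed at half the most. Time passes only in rows, so rows that repeat a pose let the fingers close. It gives the time, the measured TCP pose, the force and the opening at its end, in the units of the state.
- ctrl.sense(): the state, without advancing time (a new reading comes with each control period).
- ctrl.get_image(name): name is "side" or "top"; returns a dict with "pixels" (384x512x3 uint8, red, green, blue), "fx", "fy", "cx", "cy" (pixels), "position" and "attitude" of the camera in the world. Camera axes: x right, y down, z forward; pixel columns grow to the right and rows downward; lengths in m; the calibration is good to about 2 mm. A picture is of the moment at which its call begins. There is no depth.
- ctrl.hand_in(): hands the job in, once; it reports no verdict.
The state is a dict: "time": time; "joints": joint angles; "joint_vel": joint speeds; "joint_torque": joint torques, N m; "ee_pos": TCP position; "tool_rot": TCP orientation; "contact_force": force on the tool from outside, world axes, zero at the start; "moment": the same for the moment, N m; "opening": finger opening in m.
Only numpy, scipy, OpenCV 4.12 (cv2) and the standard library are available. Lean on these libraries where they do the work, as an engineer would, in place of code of your own. Each camera call takes 0.05 s, during which the arm holds its last target.

## Task

Take the wooden-knobbed spring nut from its block, drop its steel bar into the open stretch of the carving board's channel, press it down, twist it a quarter turn and let it spring up so that its grooves catch the channel lips. With the knob still loose, slide it along to push the spoon blank home against the fence and leave it touching the blank. Then turn the knob clockwise until it bites, give it about an eighth of a turn more, let go, and leave everything else alone.

Things in the scene. Friction and masses are not known exactly. Their poses are not given: they have to be found in the camera images.
- board: Carving board fixed to the table: 190 mm (own x) by 400 mm (own y), 40 mm high, wooden margins with a steel channel let in flush along its middle. Origin: centre of its underside, at table height; y runs along the channel towards the fence, z up. Inside, the channel is 57 mm wide, its floor 3 mm above the origin, its ends closed at y = +-197 mm.
- slot_free (a point): Point on the channel's middle line at its top face (40 mm above the board's underside), 115 mm from the board's middle towards -y, in the stretch that is always free; board's axes. The slot is 28 mm wide. The lips beside it turn down into edges 3 mm thick, 14 to 17 mm from the middle line, that end 12 mm below the top face.
- fence_face (a point): Foot of the fence's working face, on the channel's middle line, 165 mm from the board's middle; board's axes, the face looks to -y. The fence is a dark wooden bar across the board, 150 mm wide, 24 mm high. Two dark guide strips, 10 mm high, 26.5 to 42.5 mm from the middle line and 85 to 160 mm before the fence, keep the blank straight; the blank stays between them when home.
- nut: Spring channel nut, about 330 g in all: steel bar 45 mm (own x) by 22 mm (y), 10 mm high, z up, origin at the centre of the bar's underside; stem and wooden knob above. It goes in with the bar along the slot; a half turn makes no difference, the quarter turn may be either way, and the bar follows the knob until the lips hold it. Once caught it slides along the channel at about 3 to 10 N.
- bar_top (a point): Centre of the bar's top, 10 mm above the nut's origin. Two grooves across the top, 12 to 19 mm from the centre along own x, 3 mm deep, 10 mm wide at the mouth, take the lip edges. Caught, the nut's origin is 21 mm above the board's underside. To twist, push down until this point is below the lip edges (origin at most 17 mm up); the ring meets the channel's top at 15 to 16 mm. Takes about 14 N, more once the ring bears.
- foot_axis (a point): Tip of the nut's round spring foot when free, 26 mm below the nut's origin (does not move with the spring). Foot 13 mm across, spring 0.8 N per mm with 5.6 N at the start, travel 16 mm.
- knob_grip (a point): Where to grip, on the knob's axis. Own x along the grip bar (50 mm long, flat sides 16 mm apart in own y), z up. The bar's top is 15 mm above this point, the disc it stands on (56 mm across) 26.5 mm below. 63 mm above the nut's origin at knob = 0 and 3 mm lower per rad. At the start the grip bar is within 0.35 rad of parallel to the nut's bar.
- ring_under (a point): Centre of the underside of the dark ring below the knob's disc, 38 mm below knob_grip. The ring is 64 mm across, 5 mm thick, gives up to 5 mm at 10 N per mm; it is what touches the blank and bears on the channel's top.
- knob (a joint): Turn of the knob on the nut, rad, growing clockwise seen from above (tightening); starts at 0 to 0.3. Lowers the ring 3 mm per rad. Running drag about 0.12 N m; with the nut caught the ring meets the channel's top at about 2.0, then the torque climbs steeply, by 0.25 to 0.5 N m within an eighth of a turn. It stays where it is left.
- blank: Spoon blank of pale wood, 170 mm long (own y), 14 mm thick, lying on the board over the channel: broad bowl end 48 mm wide towards own -y, handle 26 mm wide towards own +y and the fence. Origin: centre of its underside. Starts 15 to 35 mm short of the fence. Weight 100 to 200 g.
- blank_bowl_end (a point): Middle of the blank's flat bowl end (own y = -85 mm).
- blank_handle_end (a point): Middle of the blank's flat handle end (own y = +85 mm), which goes against the fence.
- holder: Wooden block 110 mm (x) by 80 mm (y), 60 mm high, fixed, with a slot 52 by 28 mm along its x through the middle, in which the nut hangs by the ring under its knob; origin at the centre of its underside. It stands to the right or the left of the board; a plywood tray of cubes stands on the other side.
- sanding_block: Cork sanding block 45 x 80 x 22 mm lying on the board's wooden margin, on the side of the channel away from the robot. Leave alone.
- phone: Black phone 72 x 150 x 9 mm lying on the table left of the board, towards its far side. Leave alone.
- spoon: Dark wooden spoon 200 mm long lying on the table right of the board, towards its far side. Leave alone.
- doll: Turned wooden peg doll, 79 mm tall, 44 mm wide, beyond the board. Leave alone.
- snowman: White carved snowman with a black hat, 99 mm tall, 52 mm wide, beyond the board. Leave alone.
- pot: Open wooden cup, 72 mm wide, 85 mm tall, beyond the board. Leave alone.
Things that resemble listed ones, but are neither listed nor needed, are in the scene too. There is more than one size of the blank; the job needs the middle-sized.

How it is judged:
On the way, in this order (a step that is already met when the one before it is completed fails the run):
1. the nut is caught: bar across the channel under the lips, sprung up into its grooves, knob still loose (below 1.5 rad) (z of nut in the frame of board between 0.0193 and 0.0245 m and x of nut in the frame of board between -0.006 and 0.006 m and angle between the x axis of nut and the x axis of board, either way round below 0.28 rad and y of nut in the frame of board between -0.18 and 0.16 m and value of joint knob below 1.5 rad), for 0.2 s.
2. with the knob still loose, the nut's ring is up to the blank and the blank is home against the fence (z of nut in the frame of board between 0.0193 and 0.0245 m and x of nut in the frame of board between -0.006 and 0.006 m and angle between the x axis of nut and the x axis of board, either way round below 0.28 rad and y of nut in the frame of board between -0.18 and 0.16 m and y of blank_handle_end in the frame of board between 0.158 and 0.168 m and z of blank in the frame of board between 0.037 and 0.043 m and x of blank in the frame of board between -0.022 and 0.022 m and horizontal distance between nut and blank_bowl_end below 0.039 m and value of joint knob below 1.6 rad), for 0.2 s.
At the end, for the whole second after the job is handed in: The nut is square under the lips (0.28 rad, 6 mm off the middle, origin 19.3-24.5 mm up), the blank on the board over the channel (22 mm) has its handle end within 7 mm of the fence and its bowl end within 39 mm of the nut axis, the knob is at 2.35-3.3 rad; all is released and at rest (z of nut in the frame of board between 0.0193 and 0.0245 m and x of nut in the frame of board between -0.006 and 0.006 m and angle between the x axis of nut and the x axis of board, either way round below 0.28 rad and y of nut in the frame of board between -0.18 and 0.16 m and y of blank_handle_end in the frame of board between 0.158 and 0.168 m and z of blank in the frame of board between 0.037 and 0.043 m and x of blank in the frame of board between -0.022 and 0.022 m and horizontal distance between nut and blank_bowl_end below 0.039 m and value of joint knob between 2.35 and 3.3 rad and linear speed of each of nut, blank below 0.01 m/s); the robot touches nothing.
It fails at once if the knob is overtightened beyond 3.4 rad (value of joint knob above 3.4 rad).
It fails at once if a bystander is shifted by more than 25 mm (distance of any of sanding_block, phone, spoon, doll, snowman, pot from where it was at the start of the episode above 0.025 m).
It also fails if it takes over 72 s, if anything falls off the work surface, if the arm or the gripper's body presses on something with over 40 N, if the wrist force passes 120 N, or if a joint passes its speed limit or range.

## Working session

There is one attempt and no reset: what is moved stays moved. The work goes in short steps, Python scripts to look and compute and a tool call to move; the robot and the scene stay as the last step left them, time stands still between calls to the robot, and variables do not carry over. Pictures are saved under pics/ and viewed, and the job is handed in when it is done.

Besides the shell and the picture viewer there is one more tool, called after ">>>" as a command line: name --argument value ..., lists and objects as JSON in quotes. arm_command: Moves the arm, as the interface text tells. Its arguments: {"type":"object","properties":{"steps":{"type":"array"}},"required":["steps"]}

```bash
ls; mkdir -p pics
python3 - <<'E'
from rig import ctrl
import cv2,json,numpy as np
s=ctrl.sense(); print({k:np.round(v,3).tolist() for k,v in s.items()})
for n in("side","top"):
    d=ctrl.get_image(n); p=d.pop("pixels"); cv2.imwrite(f"pics/{n}0.png",p[:,:,::-1]); print(n,{k:np.round(v,4).tolist() for k,v in d.items()})
print(ctrl.pinch_z)
E
```

```text
pics
{'time': 0.0, 'joints': [1.252, 0.468, -0.012, 1.604, 0.006, 1.071, -0.056], 'joint_vel': [0.001, -0.002, 0.0, 0.001, 0.0, 0.0, -0.001], 'joint_torque': [-0.0, -53.238, 0.021, -25.13, 0.011, 0.008, 0.0], 'ee_pos': [0.177, -0.625, 0.23], 'tool_rot': [0.991, 0.137, -0.0, -0.001], 'contact_force': [0.068, 0.459, 0.339], 'moment': [-0.002, 0.02, 0.041], 'opening': 0.085}
side {'fx': 371.7612, 'fy': 371.7612, 'cx': 256.0055, 'cy': 189.1199, 'position': [-0.0946, 0.8645, 0.7218], 'attitude': [-0.2538, 0.8281, -0.4756, 0.1537]}
top {'fx': 366.6778, 'fy': 366.6778, 'cx': 254.0813, 'cy': 193.9854, 'position': [0.4036, -0.0093, 1.1499], 'attitude': [0.7076, -0.7044, 0.0386, -0.0392]}
0.0187
```

View pics/top0.png

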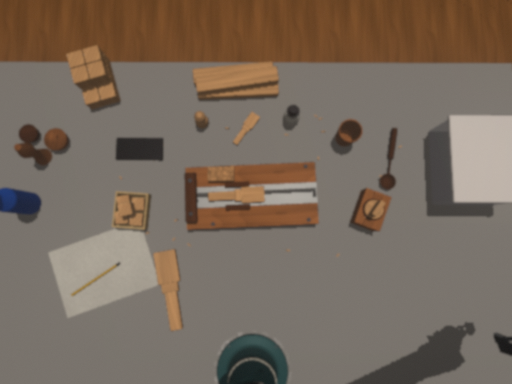

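View pics/side0.png

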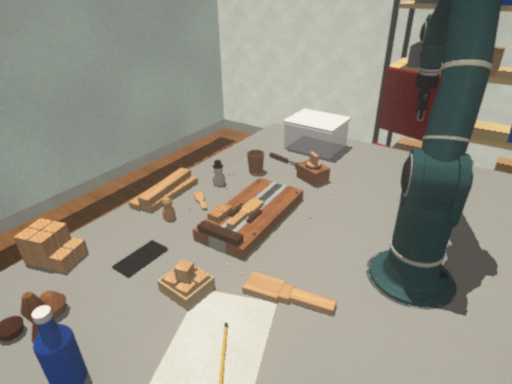

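The top view shows the board at about (252,197), with the fence on the left at (191,197). The holder with the nut is at (372,210), and the blank lies on the channel at (237,195). I'll zoom in next.

```bash
cat > h.py <<'E'
from rig import ctrl
import cv2,numpy as np
from scipy.spatial.transform import Rotation as R
def grab(n): return ctrl.get_image(n)
def ray(d,uv):
    uv=np.atleast_2d(np.asarray(uv,float))
    v=np.c_[(uv[:,0]-d["cx"])/d["fx"],(uv[:,1]-d["cy"])/d["fy"],np.ones(len(uv))]
    return R.from_quat(d["attitude"]).apply(v)
def plane(d,uv,z):
    r=ray(d,uv);p=np.array(d["position"]);return p+r*((z-p[2])/r[:,2])[:,None]
def proj(d,P):
    q=R.from_quat(d["attitude"]).inv().apply(np.atleast_2d(P)-np.array(d["position"]))
    return np.c_[d["cx"]+d["fx"]*q[:,0]/q[:,2],d["cy"]+d["fy"]*q[:,1]/q[:,2]]
def tri(d1,u1,d2,u2):
    a,b=ray(d1,u1)[0],ray(d2,u2)[0];p,q=np.array(d1["position"]),np.array(d2["position"])
    s=np.linalg.lstsq(np.c_[a,-b],q-p,rcond=None)[0]
    A,B=p+a*s[0],q+b*s[1];return (A+B)/2,np.linalg.norm(A-B)
def crop(d,x0,y0,x1,y1,k,name):
    p=d["pixels"][y0:y1,x0:x1,::-1];cv2.imwrite("pics/"+name,cv2.resize(p,None,fx=k,fy=k,interpolation=cv2.INTER_CUBIC))
E
python3 - <<'E'
from h import *
t=grab("top");s=grab("side")
crop(t,180,155,325,240,5,"t1.png");crop(t,345,180,400,240,10,"t2.png")
crop(s,190,170,310,250,6,"s1.png");crop(s,285,140,340,195,10,"s2.png")
import pickle;pickle.dump((t,s),open("im0.pkl","wb"))
E
```

```text
(no output)
```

View pics/t1.png

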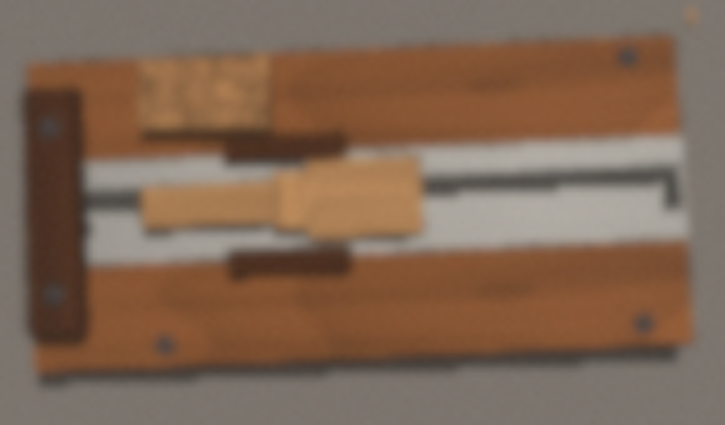

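View pics/t2.png

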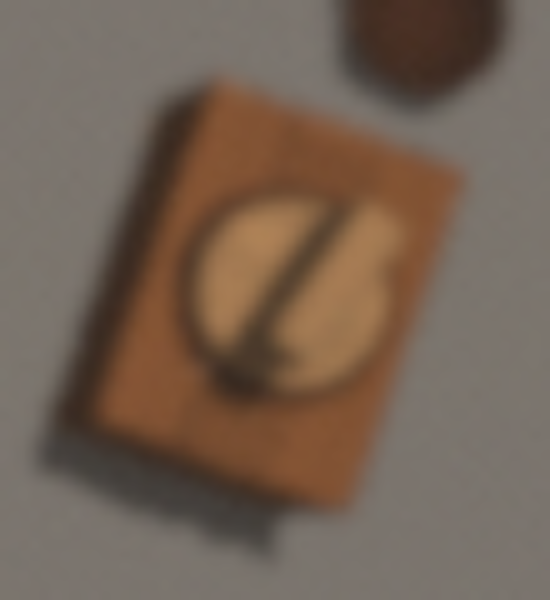

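View pics/s1.png

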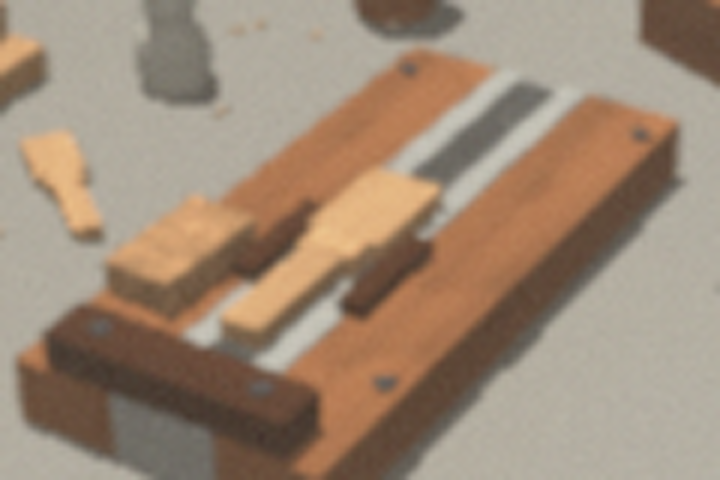

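View pics/s2.png

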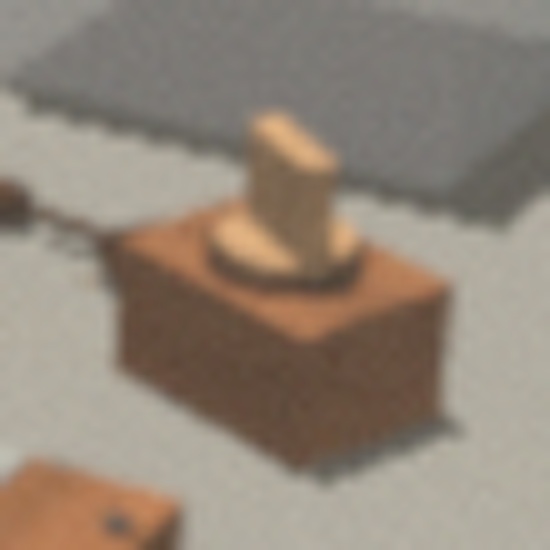

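Run:
```python
from h import *
import pickle;t,s=pickle.load(open("im0.pkl","rb"))
def C(l,k,x0,y0): return (np.array(l,float)+.5)/k-.5+[x0,y0]
b=plane(t,C([(27,62),(675,38),(692,343),(38,373)],5,180,155),.04)
print("board top",np.round(b,4), [round(np.linalg.norm(b[i]-b[i-1]),4) for i in range(4)], b.mean(0))
bs=plane(s,C([(410,48),(682,122),(320,475)],6,190,170),.04); print("side",np.round(bs,4))
h=plane(t,C([(222,80),(463,175),(345,508),(95,425)],10,345,180),.06)
print("holder",np.round(h,4),[round(np.linalg.norm(h[i]-h[i-1]),4) for i in range(4)],h.mean(0))
hs=plane(s,C([(118,240),(305,340),(450,290)],10,285,140),.06);print(np.round(hs,4))
# disc
print("disc c top",plane(t,C([(290,290)],10,345,180),.0715), "side",plane(s,C([(285,247)],10,285,140),.0715))
print("bar top side",plane(s,C([(250,122),(272,110),(340,158),(332,178)],10,285,140),.113))
# masks hsv around board
hsv=cv2.cvtColor(t["pixels"],cv2.COLOR_RGB2HSV)
m=((hsv[...,0]<18)&(hsv[...,1]>110)).astype(np.uint8);m[:, :180]=0;m[:,325:]=0;m[:158]=0;m[236:]=0
m=cv2.morphologyEx(m,cv2.MORPH_CLOSE,np.ones((17,17)))
c=max(cv2.findContours(m,0,1)[0],key=cv2.contourArea);r=cv2.boxPoints(cv2.minAreaRect(c));print(r);q=plane(t,r,.04);print(np.round(q,4),[round(np.linalg.norm(q[i]-q[i-1]),4) for i in range(4)],q.mean(0))
# channel
g=((hsv[...,1]<40)&(hsv[...,2]>140)).astype(np.uint8);g[:, :180]=0;g[:,325:]=0;g[:165]=0;g[225:]=0
c=np.argwhere(g)[:,::-1].astype(np.float32);r=cv2.boxPoints(cv2.minAreaRect(c));print("chan",r,len(c));q=plane(t,r,.04);print(np.round(q,4),[round(np.linalg.norm(q[i]-q[i-1]),4) for i in range(4)])
```

```text
board top [[ 0.6087  0.2045  0.04  ]
 [ 0.6254 -0.1936  0.04  ]
 [ 0.4384 -0.2013  0.04  ]
 [ 0.4186  0.1931  0.04  ]] [np.float64(0.1904), np.float64(0.3985), np.float64(0.1872), np.float64(0.3949)] [0.52279178 0.00065556 0.04      ]
side [[ 0.6255 -0.1801  0.04  ]
 [ 0.4339 -0.1919  0.04  ]
 [ 0.4187  0.2     0.04  ]]
holder [[ 0.545  -0.3454  0.06  ]
 [ 0.5167 -0.4166  0.06  ]
 [ 0.4175 -0.3781  0.06  ]
 [ 0.4417 -0.3048  0.06  ]] [np.float64(0.111), np.float64(0.0765), np.float64(0.1064), np.float64(0.0772)] [ 0.48021376 -0.36122224  0.06      ]
[[ 0.5419 -0.3326  0.06  ]
 [ 0.4399 -0.2956  0.06  ]
 [ 0.4116 -0.3643  0.06  ]]
disc c top [[ 0.48121039 -0.36009891  0.0715    ]] side [[ 0.47282673 -0.3420103   0.0715    ]]
bar top side [[ 0.49890344 -0.35735363  0.113     ]
 [ 0.49692326 -0.37234459  0.113     ]
 [ 0.45426538 -0.34615322  0.113     ]
 [ 0.44875938 -0.32814358  0.113     ]]
[[184.22073 167.7084 ]
 [314.6373  161.59512]
 [317.5328  223.36566]
 [187.11624 229.47894]]
[[ 0.6065  0.2068  0.04  ]
 [ 0.6273 -0.1938  0.04  ]
 [ 0.4379 -0.1999  0.04  ]
 [ 0.4178  0.1933  0.04  ]] [np.float64(0.1892), np.float64(0.4011), np.float64(0.1895), np.float64(0.3937)] [0.52237449 0.00161698 0.04      ]
chan [[197.20827 187.58145]
 [316.3258  182.16702]
 [317.2124  201.67218]
 [198.09485 207.08661]] 1085
[[ 0.5452  0.1656  0.04  ]
 [ 0.5635 -0.198   0.04  ]
 [ 0.5036 -0.1999  0.04  ]
 [ 0.4855  0.1617  0.04  ]] [np.float64(0.0598), np.float64(0.3641), np.float64(0.0598), np.float64(0.362)]
```

>>> arm_command --steps '[36.4, -17.2, 0, 0, 0, 0.834, 6, 36.4, -17.2, 0, 0, 0, 0.834, 6, 36.4, -17.2, 0, 0, 0, 0.834, 6, 36.4, -17.2, 0, 0, 0, 0.834, 6, 36.4, -17.2, 0, 0, 0, 0.834, 6, 36.4, -17.2, 0, 0, 0, 0.834, 6, 36.4, -17.2, 0, 0, 0, 0.834, 6, 36.4, -17.2, 0, 0, 0, 0.834, 6, 36.4, -17.2, 0, 0, 0, 0.834, 6, 36.4, -17.2, 0, 0, 0, 0.834, 6, 36.4, -17.2, 0, 0, 0, 0.834, 6]'

```text
time: 1.58
ee_pos: [0.4794, -0.3616, 0.2309]
tool_rot: [0.961, -0.277, -0.0, -0.0]
contact_force: [-0.1, -0.6, -1.0]
opening: 0.0601
```

```bash
cat > st.py <<'E'
from h import *
s=ctrl.sense(); r=R.from_quat(s["tool_rot"]).as_matrix()
print("t",s["time"],"tcp",np.round(s["ee_pos"],4),"psi",round(np.arctan2(r[1,0],r[0,0]),4),"tilt z",np.round(r[:,2],4),"j",np.round(s["joints"],3),"F",np.round(s["contact_force"],1),"M",np.round(s["moment"],2),"op",round(s["opening"],4))
E
python3 - <<'E'
import st
from h import *
t=grab("top");s=grab("side")
crop(t,330,160,430,240,8,"t3.png");crop(s,265,90,365,195,5,"s3.png")
print(proj(t,[st.s["ee_pos"]]),proj(s,[st.s["ee_pos"]]))
import pickle;pickle.dump((t,s),open("im1.pkl","wb"))
E
```

```text
t 1.575 tcp [ 0.4794 -0.3616  0.2309] psi -0.5604 tilt z [-5.e-04  7.e-04 -1.e+00] j [ 0.577  0.384  0.017  1.731 -0.008  1.028 -1.534] F [-0.1 -0.6 -1. ] M [ 0.02 -0.02  0.03] op 0.0601
[[394.67732018 204.82454676]] [[316.56781864 123.85243011]]
```

View pics/t3.png

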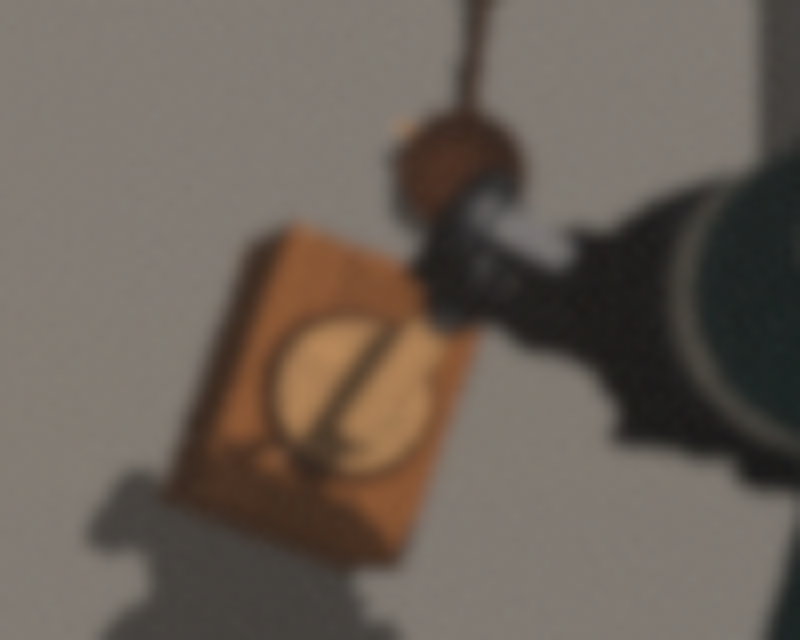

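View pics/s3.png

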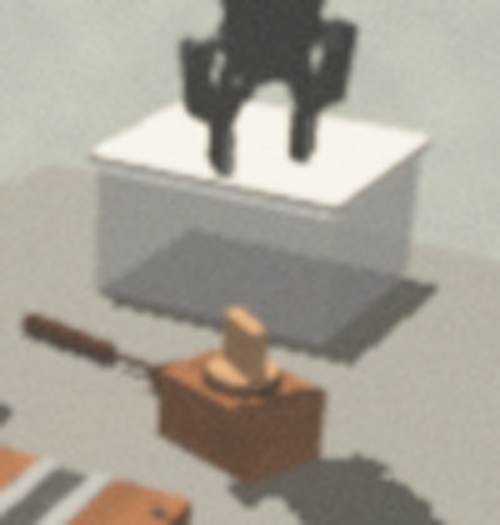

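The finger tips in the side view are at (309,124) and (325,121.5), which is close to the projected TCP. I'll check how well the two views agree.

Run:
```python
from h import *
import pickle;t,s=pickle.load(open("im0.pkl","rb"))
def C(l,k,x0,y0): return (np.array(l,float)+.5)/k-.5+[x0,y0]
ht=C([(222,80),(345,508),(95,425)],10,345,180); hs=C([(118,240),(450,290),(305,340)],10,285,140)
for a,b in zip(ht,hs):
    P,g=tri(t,a,s,b);print(np.round(P,4),round(g,4))
bt=C([(675,38),(692,343),(38,373)],5,180,155);bs=C([(410,48),(682,122),(320,475)],6,190,170)
for a,b in zip(bt,bs):
    P,g=tri(t,a,s,b);print("b",np.round(P,4),round(g,4))
P=np.array([.4795,-.3616,.238]);y=np.array([np.sin(-.56),-np.cos(-.56),0])
print(proj(s,[P+.037*y,P-.037*y]))
print("pred holder corners side",proj(s,plane(t,ht,.06)),hs)
print("table corner",)
# disc mask both
for d,n,box in((t,"t",(345,180,400,240)),(s,"s",(285,140,340,195))):
    x0,y0,x1,y1=box;hsv=cv2.cvtColor(d["pixels"],cv2.COLOR_RGB2HSV)[y0:y1,x0:x1]
    print(n,hsv[::6,::6,0].tolist() if 0 else "")
```

```text
[ 0.5475 -0.3468  0.0527] 0.0036
[ 0.418  -0.3808  0.0512] 0.0008
[ 0.443  -0.3055  0.0548] 0.0027
b [ 0.63   -0.193   0.0325] 0.0072
b [ 0.4389 -0.2024  0.0334] 0.0005
b [0.4203 0.1949 0.0356] 0.0038
[[325.07807809 120.60010597]
 [308.09140821 123.51818357]]
pred holder corners side [[297.24012053 162.19674963]
 [329.66090157 166.85460231]
 [315.72411311 172.50010549]] [[296.35 163.55]
 [329.55 168.55]
 [315.05 173.55]]
table corner
t 
s
```

>>> arm_command --steps '[0, 0, 5, 0, 0, 0, 6, 0, 0, 10, 0, 0, 0, 6, 0, 0, 13, 0, 0, 0, 6, 0, 0, 14, 0, 0, 0, 6, 0, 0, 15, 0, 0, 0, 6, 0, 0, 15, 0, 0, 0, 6]'

```text
time: 2.42
ee_pos: [0.4799, -0.3613, 0.0813]
tool_rot: [0.961, -0.276, -0.0, -0.0]
contact_force: [-0.3, 0.2, -0.5]
opening: 0.06
```

Run:
```python
import st
from h import *
t=grab("top");s=grab("side")
crop(t,330,160,430,240,8,"t4.png");crop(s,265,90,365,195,5,"s4.png")
```

```text
t 2.425 tcp [ 0.4799 -0.3613  0.0813] psi -0.5597 tilt z [ 1.e-04  6.e-04 -1.e+00] j [ 0.581  0.572  0.012  1.832 -0.01   0.739 -1.532] F [-0.3  0.2 -0.5] M [-0.01  0.05  0.02] op 0.06
```

View pics/s4.png

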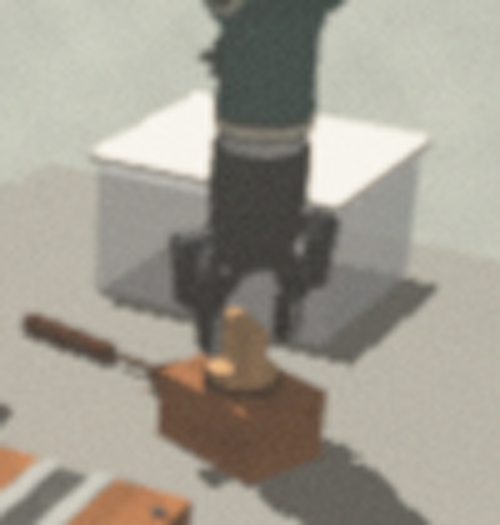

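The fingers straddle the grip bar, at zoomed (205,340) and (285,335), with the bar at (238,330). Closing now.

>>> arm_command --steps '[0, 0, 0, 0, 0, 0, 3, 0, 0, 0, 0, 0, 0, 2, 0, 0, 0, 0, 0, 0, 1, 0, 0, 0, 0, 0, 0, 0.5, 0, 0, 0, 0, 0, 0, 0.5, 0, 0, 0, 0, 0, 0, 0.5]'

```text
time: 3.28
ee_pos: [0.4809, -0.361, 0.0825]
tool_rot: [0.961, -0.276, 0.001, -0.0]
contact_force: [0.3, 2.5, 5.6]
opening: 0.0151
```

```bash
python3 st.py
```

```text
t 3.275 tcp [ 0.4809 -0.361   0.0825] psi -0.5594 tilt z [ 2.e-03  3.e-04 -1.e+00] j [ 0.581  0.57   0.011  1.831 -0.011  0.739 -1.532] F [0.3 2.5 5.6] M [ 0.76 -0.08 -0.08] op 0.0151
```

>>> arm_command --steps '[0, 0, -2, 0, 0, 0, 0.5, 0, 0, -4, 0, 0, 0, 0.5, 0, 0, -8, 0, 0, 0, 0.5, 0, 0, -12, 0, 0, 0, 0.5, 0, 0, -12, 0, 0, 0, 0.5]'

```text
time: 3.9
ee_pos: [0.4816, -0.3627, 0.205]
tool_rot: [0.961, -0.276, 0.003, 0.001]
contact_force: [-0.3, 0.2, -2.6]
opening: 0.015
```

Run:
```python
import st
from h import *
t=grab("top");s=grab("side")
crop(t,330,160,430,240,8,"t5.png");crop(s,265,70,365,195,5,"s5.png")
```

```text
t 3.9 tcp [ 0.4816 -0.3627  0.205 ] psi -0.5598 tilt z [ 0.0062 -0.0036 -1.    ] j [ 0.577  0.412  0.016  1.755 -0.009  0.968 -1.533] F [-0.3  0.2 -2.6] M [-0.01  0.03 -0.04] op 0.015
```

View pics/s5.png

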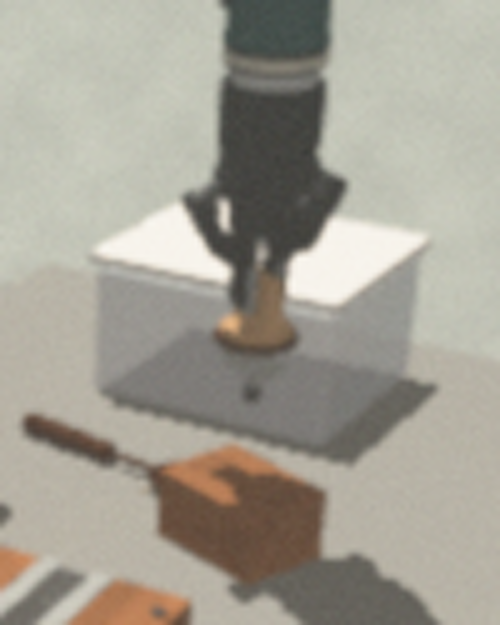

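View pics/t5.png

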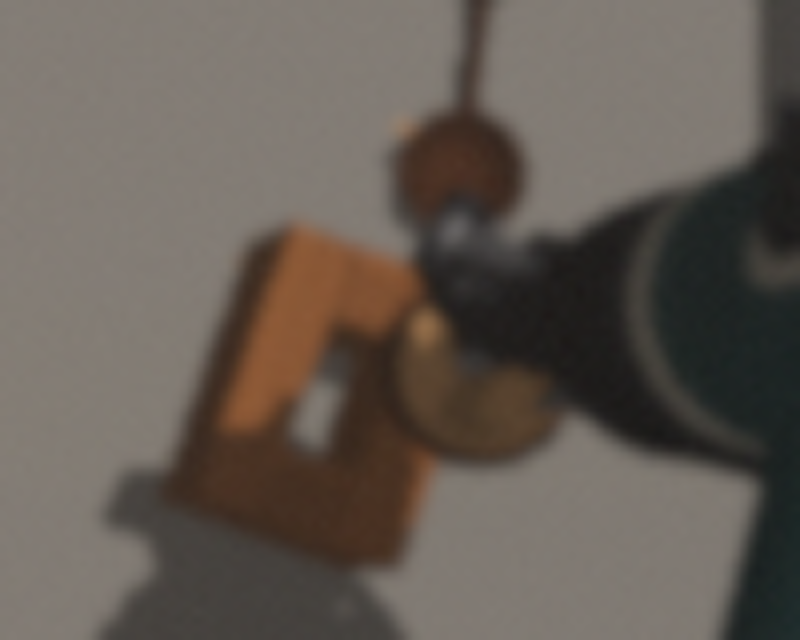

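Run:
```python
from h import *
import pickle;t,s=pickle.load(open("im0.pkl","rb"))
C=lambda l,k,x0,y0:(np.array(l,float)+.5)/k-.5+[x0,y0]
p=cv2.GaussianBlur(t["pixels"],(3,3),0).astype(float); rb=p[...,0]-p[...,2]  # wood high, metal low
U=[];L=[]
for c in range(268,314):
    col=rb[165:228,c]; 
    thr=35
    low=np.where(col<thr)[0]; low=low[(low>10)&(low<50)]
    a,b=low.min(),low.max()
    ua=a-1+(col[a-1]-thr)/(col[a-1]-col[a]); lb=b+(thr-col[b])/(col[b+1]-col[b])
    U.append((c,165+ua));L.append((c,165+lb))
for n,E in(("U",U),("L",L)):
    W=plane(t,E,.04);k=np.polyfit(W[:,1],W[:,0],1);print(n,k,np.std(W[:,0]-np.polyval(k,W[:,1])),"x at -.115",np.polyval(k,-.115))
print(rb[175:215,300].round())
print("blank bowl end",plane(t,C([(421,155),(423,235)],5,180,155),.054), "handle",plane(t,C([(142,188),(142,230)],5,180,155),.054),"fence face foot",plane(t,C([(83,130),(88,320)],5,180,155),.064))
print("disc",plane(t,[(389.4,207.3)],.194))
```

```text
U [-0.04589849  0.55523416] 0.00014808776441260652 x at -.115 0.560512485406526
L [-0.04579647  0.4926353 ] 0.0001482332048635783 x at -.115 0.49790189500608867
[85. 84. 84. 84. 83. 79. 67. 46. 27. 17. 13. 13. 12. 10.  9.  8.  9. 10.
 12. 13. 13. 13. 13. 13. 13. 12. 14. 21. 35. 55. 70. 75. 75. 75. 75. 76.
 78. 80. 83. 84.]
blank bowl end [[ 0.55029576 -0.03720125  0.054     ]
 [ 0.50188742 -0.03847962  0.054     ]] handle [[0.52952126 0.13065036 0.054     ]
 [0.5041462  0.13018498 0.054     ]] fence face foot [[0.56314821 0.16532013 0.064     ]
 [0.44963172 0.15987839 0.064     ]]
disc [[ 0.47585208 -0.36173959  0.194     ]]
```

>>> arm_command --steps '[-4, -10, 0, 0, 0, -0.4, 0.5, -9.2, -20, 0, 0, 0, -0.8, 0.5, -9.2, -23.6, 0, 0, 0, -1.2, 0.5, -9.2, -23.6, 0, 0, 0, -1.6, 0.5, -9.2, -23.6, 0, 0, 0, -1.99, 0.5, -9.2, -23.6, 0, 0, 0, -1.99, 0.5, -9.2, -23.6, 0, 0, 0, -1.99, 0.5, -9.2, -23.6, 0, 0, 0, -1.99, 0.5, -9.2, -23.6, 0, 0, 0, -1.99, 0.5, -9.2, -23.6, 0, 0, 0, -1.99, 0.5, -9.2, -23.6, 0, 0, 0, -1.99, 0.5, -9.2, -23.6, 0, 0, 0, -1.99, 0.5]'

```text
time: 5.5
ee_pos: [0.5255, -0.1121, 0.1993]
tool_rot: [0.755, 0.655, -0.001, -0.002]
contact_force: [0.3, 1.1, -3.3]
opening: 0.0151
```

Run:
```python
import st
from h import *
t=grab("top");s=grab("side")
crop(t,255,150,335,230,8,"t6.png");crop(s,220,100,320,210,7,"s6.png")
import pickle;pickle.dump((t,s),open("im6.pkl","wb"))
```

```text
t 5.5 tcp [ 0.5255 -0.1121  0.1993] psi 1.4289 tilt z [-0.0037  0.0023 -1.    ] j [ 0.53   0.366 -0.465  1.883  0.197  0.943 -0.168] F [ 0.3  1.1 -3.3] M [0.07 0.03 0.03] op 0.0151
```

View pics/s6.png

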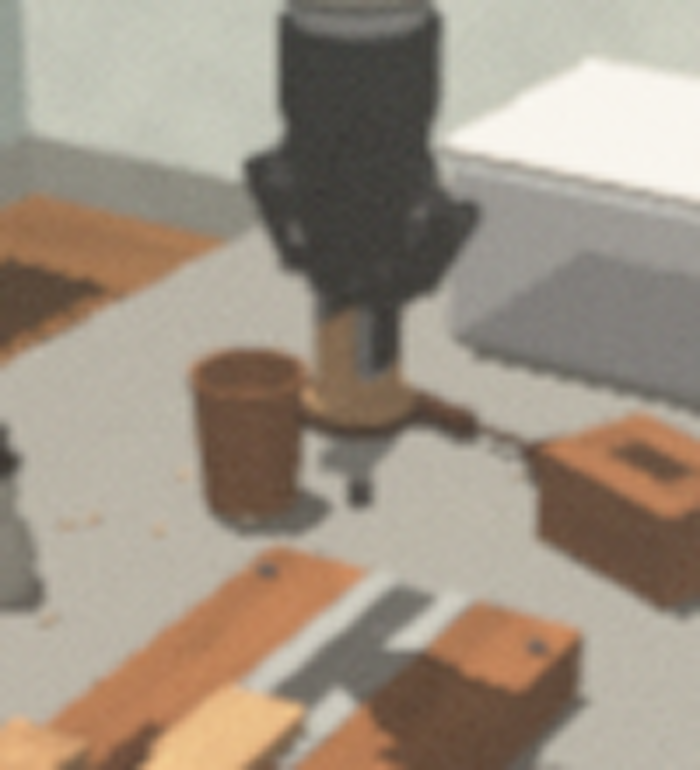

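View pics/t6.png

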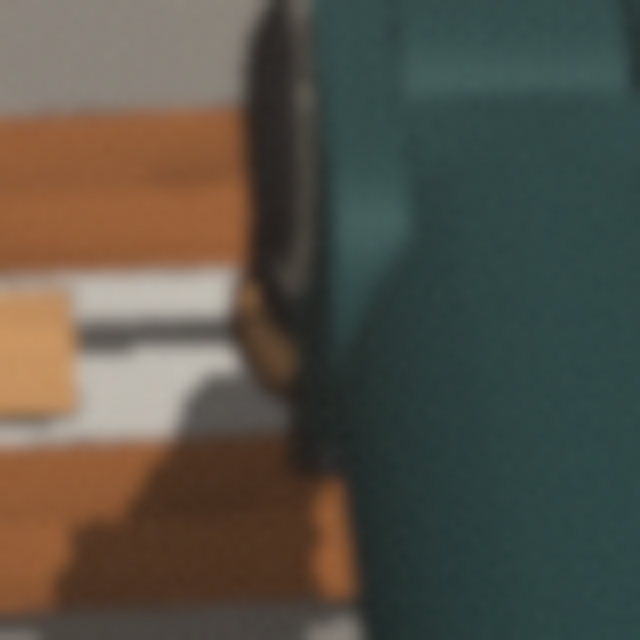

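Run:
```python
from h import *
import pickle;t,s=pickle.load(open("im6.pkl","rb"))
C=lambda l,k,x0,y0:(np.array(l,float)+.5)/k-.5+[x0,y0]
p=np.array([.5255,-.1121,.1993])
print("pred foot tip, disc top, bar end",proj(s,[p-[0,0,.073],p-[0,0,.011],p-[0,0,.0225]]))
print("meas foot, disc",C([(359,503),(358,392),(358,408)],7,220,100))
for dx in([.005,0,0],[0,.005,0],[0,0,.005]): print(proj(s,[p-[0,0,.073]+dx])-proj(s,[p-[0,0,.073]]))
# slot middle in side view at channel end etc
m=np.array([.5292+.0458*.06,-.175,.04]); ex=np.array([np.cos(.0459),np.sin(.0459),0])
for y in(-.185,-.16,-.08):
    q=np.array([.5292-.0459*(y+.115),y,.04]); print("slot edges pred",((proj(s,[q-.014*ex,q+.014*ex,q-.03*ex,q+.03*ex])-[220,100]+.5)*7-.5).round())
crop(s,250,170,310,210,13,"s6b.png")
```

```text
pred foot tip, disc top, bar end [[270.35837138 170.94551839]
 [270.47218668 154.75965498]
 [270.45065685 157.82144816]]
meas foot, disc [[270.85714286 171.42857143]
 [270.71428571 155.57142857]
 [270.71428571 157.85714286]]
[[-1.20442342 -0.35711561]]
[[-0.77380738  0.55122466]]
[[ 0.00897668 -1.27658823]]
slot edges pred [[440. 594.]
 [394. 581.]
 [466. 601.]
 [368. 574.]]
slot edges pred [[417. 614.]
 [371. 601.]
 [444. 622.]
 [345. 593.]]
slot edges pred [[341. 682.]
 [293. 667.]
 [368. 690.]
 [267. 659.]]
```

View pics/s6b.png

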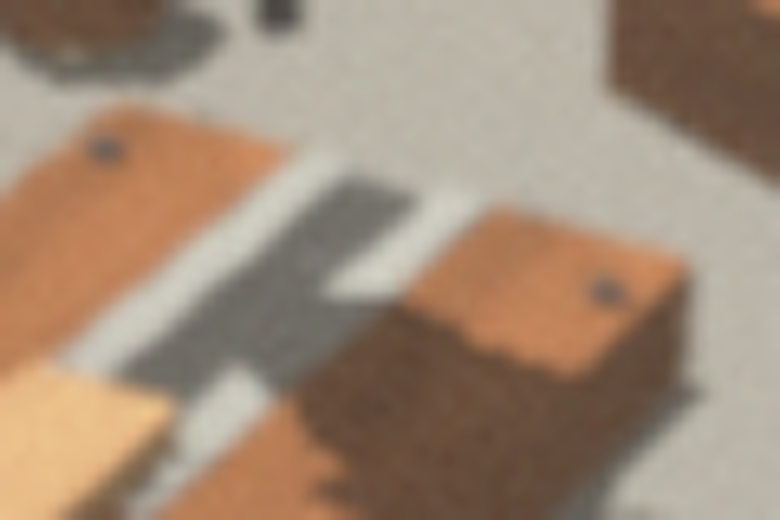

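>>> arm_command --steps '[-0.15, 0.4, 2, 0, 0, 0, 0.5, -0.15, 0.4, 5, 0, 0, 0, 0.5, -0.15, 0.4, 7.5, 0, 0, 0, 0.5, -0.15, 0.4, 7.5, 0, 0, 0, 0.5, -0.15, 0.4, 7.5, 0, 0, 0, 0.5]'

```text
time: 6.22
ee_pos: [0.53, -0.114, 0.125]
tool_rot: [0.756, 0.655, -0.0, -0.001]
contact_force: [0.7, -0.1, -3.1]
opening: 0.0154
```

Run:
```python
import st
from h import *
t=grab("top");s=grab("side")
crop(s,230,120,310,210,8,"s7.png")
p=st.s["ee_pos"];print((proj(s,[p-[0,0,.073],p-[0,0,.011]])-[230,120]+.5)*8)
```

```text
t 6.225 tcp [ 0.53  -0.114  0.125] psi 1.428 tilt z [-0.0021  0.0019 -1.    ] j [ 0.494  0.472 -0.428  1.929  0.265  0.798 -0.223] F [ 0.7 -0.1 -3.1] M [ 0.02 -0.02  0.01] op 0.0154
[[319.63563162 554.27413459]
 [320.34635359 432.1998608 ]]
```

View pics/s7.png

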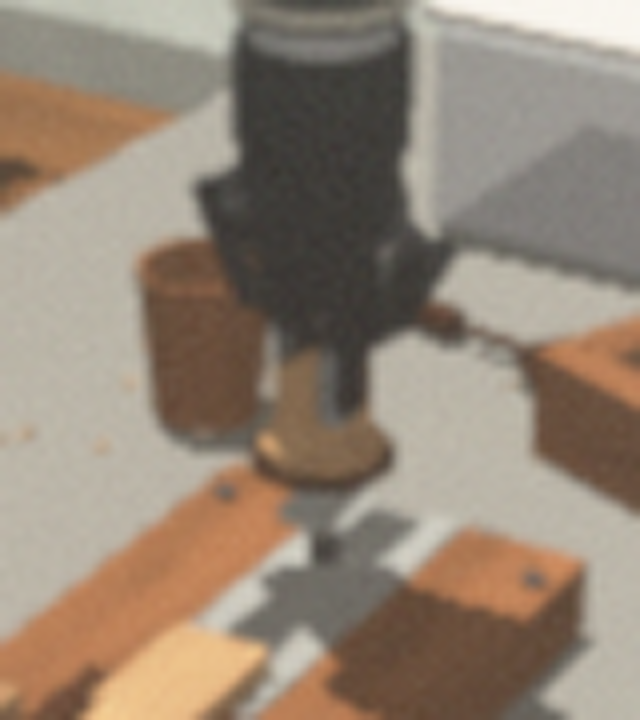

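>>> arm_command --steps '[0, 0, 1.5, 0, 0, 0, 0.5, 0, 0, 3, 0, 0, 0, 0.5, 0, 0, 3.6, 0, 0, 0, 0.5, 0, 0, 4, 0, 0, 0, 0.5, 0, 0, 4.3, 0, 0, 0, 0.5, 0, 0, 4.5, 0, 0, 0, 0.5, 0, 0, 4.5, 0, 0, 0, 0.5]'

```text
time: 7.2
ee_pos: [0.5305, -0.1141, 0.0809]
tool_rot: [0.756, 0.655, 0.0, -0.001]
contact_force: [-0.6, -0.2, -3.4]
opening: 0.0153
```

Run:
```python
import st
from h import *
s=grab("side")
crop(s,230,130,310,210,8,"s8.png")
```

```text
t 7.2 tcp [ 0.5305 -0.1141  0.0809] psi 1.428 tilt z [-5.0e-04  1.3e-03 -1.0e+00] j [ 0.468  0.538 -0.398  1.952  0.308  0.711 -0.258] F [-0.6 -0.2 -3.4] M [-0.01  0.05  0.04] op 0.0153
```

View pics/s8.png

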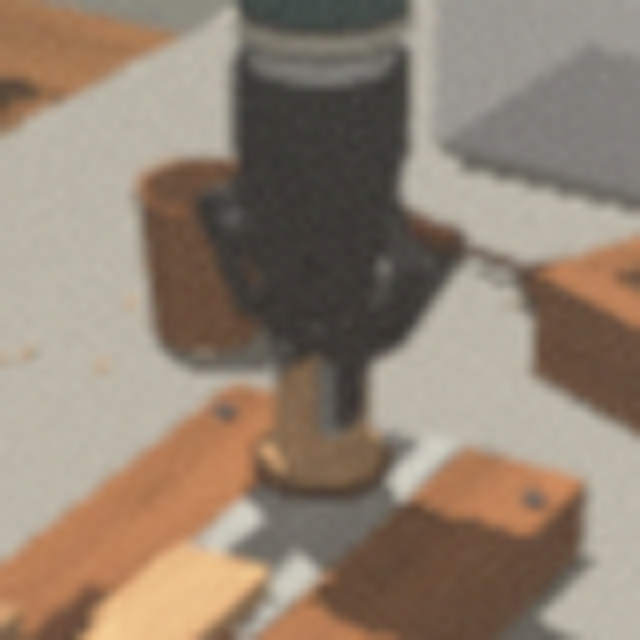

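>>> arm_command --steps '[0, 0, 0.4, 0, 0, 0, 0.5, 0, 0, 0.8, 0, 0, 0, 0.5, 0, 0, 1.2, 0, 0, 0, 0.5, 0, 0, 1.6, 0, 0, 0, 0.5, 0, 0, 1.8, 0, 0, 0, 0.5, 0, 0, 1.8, 0, 0, 0, 0.5]'

```text
time: 8.0
ee_pos: [0.5312, -0.1142, 0.0643]
tool_rot: [0.756, 0.655, 0.0, 0.0]
contact_force: [-4.2, -0.4, 12.0]
opening: 0.015
```

```bash
python3 st.py
```

```text
t 8.0 tcp [ 0.5312 -0.1142  0.0643] psi 1.428 tilt z [ 7.e-04  3.e-04 -1.e+00] j [ 0.456  0.564 -0.385  1.958  0.325  0.678 -0.273] F [-4.2 -0.4 12. ] M [0.05 0.89 0.03] op 0.015
```

>>> arm_command --steps '[0, -0.15, 0.1, 0, 0, 0, 0.5, 0, -0.15, 0.15, 0, 0, 0, 0.5, 0, -0.15, 0.2, 0, 0, 0, 0.5]'

```text
time: 8.38
ee_pos: [0.5309, -0.1141, 0.064]
tool_rot: [0.756, 0.655, 0.001, 0.001]
contact_force: [-2.0, 0.7, 12.5]
opening: 0.0151
```

```bash
python3 st.py
```

```text
t 8.375 tcp [ 0.5309 -0.1141  0.064 ] psi 1.428 tilt z [ 3.1e-03 -7.0e-04 -1.0e+00] j [ 0.455  0.563 -0.384  1.961  0.326  0.674 -0.275] F [-2.   0.7 12.5] M [ 0.07  0.72 -0.  ] op 0.0151
```

>>> arm_command --steps '[0, -0.3, 0.2, 0, 0, 0, 0.5, 0, -0.3, 0.35, 0, 0, 0, 0.5, 0, -0.3, 0.35, 0, 0, 0, 0.5]'

```text
time: 8.75
ee_pos: [0.5305, -0.114, 0.063]
tool_rot: [0.756, 0.655, 0.002, 0.003]
contact_force: [-1.6, 1.0, 16.3]
opening: 0.0148
```

```bash
python3 st.py
```

```text
t 8.75 tcp [ 0.5305 -0.114   0.063 ] psi 1.4282 tilt z [ 0.0081 -0.0022 -1.    ] j [ 0.453  0.562 -0.382  1.966  0.33   0.665 -0.278] F [-1.6  1.  16.3] M [-0.01  0.47  0.07] op 0.0148
```

>>> arm_command --steps '[0, -0.15, 0.35, 0, 0, -0.12, 0.5, 0, -0.15, 0.35, 0, 0, -0.24, 0.5, 0, -0.15, 0.35, 0, 0, -0.36, 0.5, 0, -0.15, 0.35, 0, 0, -0.48, 0.5, 0, -0.15, 0.35, 0, 0, -0.6, 0.5]'

```text
time: 9.38
ee_pos: [0.5301, -0.1141, 0.0623]
tool_rot: [0.527, 0.85, 0.001, 0.005]
contact_force: [-6.4, 0.1, 23.6]
opening: 0.015
```

```bash
python3 st.py
```

```text
t 9.375 tcp [ 0.5301 -0.1141  0.0623] psi 2.0314 tilt z [ 0.0098 -0.0045 -0.9999] j [ 0.565  0.595 -0.527  1.962  0.462  0.694  0.214] F [-6.4  0.1 23.6] M [ 0.11  1.76 -0.11] op 0.015
```

>>> arm_command --steps '[0.07, -0.13, 0.25, 0, 0, -0.12, 0.5, 0.07, -0.13, 0.25, 0, 0, -0.24, 0.5, 0.07, -0.13, 0.25, 0, 0, -0.36, 0.5, 0.07, -0.13, 0.25, 0, 0, -0.48, 0.5, 0.07, -0.13, 0.25, 0, 0, -0.6, 0.5]'

```text
time: 10.0
ee_pos: [0.53, -0.1144, 0.0624]
tool_rot: [0.251, 0.968, -0.002, 0.007]
contact_force: [-4.8, 0.1, 21.8]
opening: 0.0154
```

Run:
```python
import st
from h import *
s=grab("side")
crop(s,230,130,310,210,8,"s9.png")
t=grab("top");crop(t,255,150,335,230,8,"t9.png")
```

```text
t 10.0 tcp [ 0.53   -0.1144  0.0624] psi 2.6347 tilt z [ 0.0119 -0.0068 -0.9999] j [ 0.67   0.637 -0.669  1.957  0.591  0.736  0.712] F [-4.8  0.1 21.8] M [ 0.09  1.59 -0.08] op 0.0154
```

View pics/s9.png

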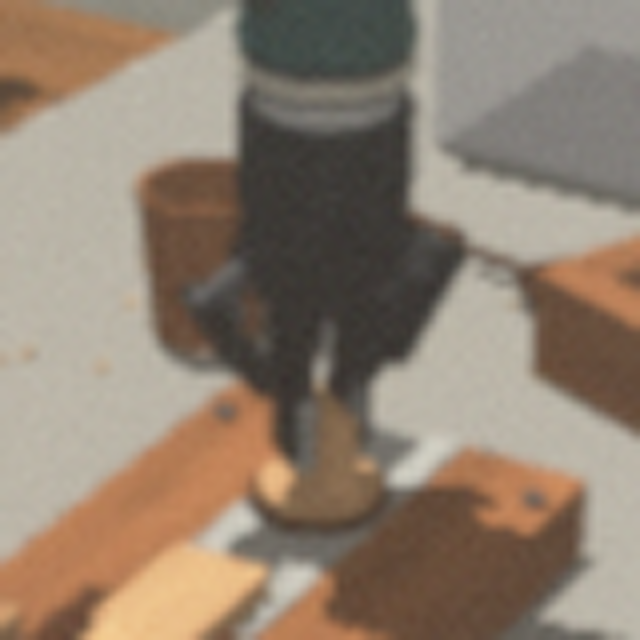

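>>> arm_command --steps '[0.09, -0.08, 0.25, 0, 0, -0.12, 0.5, 0.09, -0.08, 0.25, 0, 0, -0.24, 0.5, 0.09, -0.08, 0.25, 0, 0, -0.365, 0.5, 0.09, -0.08, 0.25, 0, 0, -0.365, 0.5]'

```text
time: 10.6
ee_pos: [0.5306, -0.1146, 0.0625]
tool_rot: [0.071, 0.997, -0.003, 0.008]
contact_force: [-4.9, 0.5, 22.8]
opening: 0.0152
```

```bash
python3 st.py
```

```text
t 10.6 tcp [ 0.5306 -0.1146  0.0625] psi 2.9988 tilt z [ 0.015  -0.0079 -0.9999] j [ 0.729  0.668 -0.751  1.955  0.667  0.765  1.015] F [-4.9  0.5 22.8] M [0.19 1.42 0.04] op 0.0152
```

>>> arm_command --steps '[0.1, 0, 0, -0.006, 0.016, 0, 0.5, 0.1, 0, -0.2, -0.006, 0.016, 0, 0.5, 0.1, 0, -0.4, -0.006, 0.016, 0, 0.5, 0.1, 0, -0.55, -0.006, 0.016, 0, 0.5, 0.1, 0, -0.6, -0.006, 0.016, 0, 0.5]'

```text
time: 11.22
ee_pos: [0.5302, -0.1149, 0.0685]
tool_rot: [0.072, 0.997, 0.0, 0.001]
contact_force: [2.5, -1.1, -2.8]
opening: 0.0148
```

```bash
python3 st.py
```

```text
t 11.225 tcp [ 0.5302 -0.1149  0.0685] psi 2.9983 tilt z [ 0.0016  0.     -1.    ] j [ 0.74   0.668 -0.764  1.942  0.645  0.792  1.037] F [ 2.5 -1.1 -2.8] M [-0.35 -0.63 -0.08] op 0.0148
```

>>> arm_command --steps '[0, 0, -0.15, 0, 0, 0, 0.5, 0, 0, -0.3, 0, 0, 0, 0.5, 0, 0, -0.4, 0, 0, 0, 0.5]'

```text
time: 11.6
ee_pos: [0.5298, -0.115, 0.0696]
tool_rot: [0.072, 0.997, 0.001, 0.001]
contact_force: [11.2, -0.9, -33.0]
opening: 0.0148
```

```bash
python3 st.py
```

```text
t 11.6 tcp [ 0.5298 -0.115   0.0696] psi 2.9982 tilt z [ 0.0013  0.0027 -1.    ] j [ 0.744  0.666 -0.767  1.942  0.641  0.793  1.042] F [ 11.2  -0.9 -33. ] M [-0.19 -2.7  -0.06] op 0.0148
```

>>> arm_command --steps '[0, 0, 0.2, 0, 0, 0, 0.5, 0, 0, 0.3, 0, 0, 0, 0.5, 0, 0, 0.3, 0, 0, 0, 0.5, 0, 0, 0.3, 0, 0, 0, 0.5]'

```text
time: 12.1
ee_pos: [0.5303, -0.1149, 0.0679]
tool_rot: [0.072, 0.997, 0.001, 0.001]
contact_force: [-0.1, -2.1, 7.0]
opening: 0.0149
```

```bash
python3 st.py
```

```text
t 12.1 tcp [ 0.5303 -0.1149  0.0679] psi 2.9984 tilt z [ 0.0022  0.0017 -1.    ] j [ 0.742  0.669 -0.765  1.942  0.646  0.79   1.038] F [-0.1 -2.1  7. ] M [-0.28  0.09 -0.04] op 0.0149
```

>>> arm_command --steps '[0, 0, -0.08, 0, 0, 0, 0.5, 0.09, 0.5, -0.08, 0, 0, 0, 0.5, 0.19, 1, -0.08, 0, 0, 0, 0.5, 0.28, 1.5, -0.08, 0, 0, 0, 0.5, 0.38, 2, -0.08, 0, 0, 0, 0.5, 0.47, 2.5, -0.08, 0, 0, 0, 0.5, 0.57, 3, -0.08, 0, 0, 0, 0.5]'

```text
time: 12.98
ee_pos: [0.5282, -0.088, 0.0685]
tool_rot: [0.073, 0.997, -0.002, 0.0]
contact_force: [-0.2, -8.2, -1.2]
opening: 0.0148
```

Run:
```python
import st
from h import *
s=grab("side")
crop(s,200,130,300,230,7,"s10.png")
```

```text
t 12.975 tcp [ 0.5282 -0.088   0.0685] psi 2.9964 tilt z [-1.0e-04 -3.7e-03 -1.0e+00] j [ 0.693  0.658 -0.764  1.958  0.647  0.786  0.979] F [-0.2 -8.2 -1.2] M [-2.19 -0.16  0.  ] op 0.0148
```

View pics/s10.png

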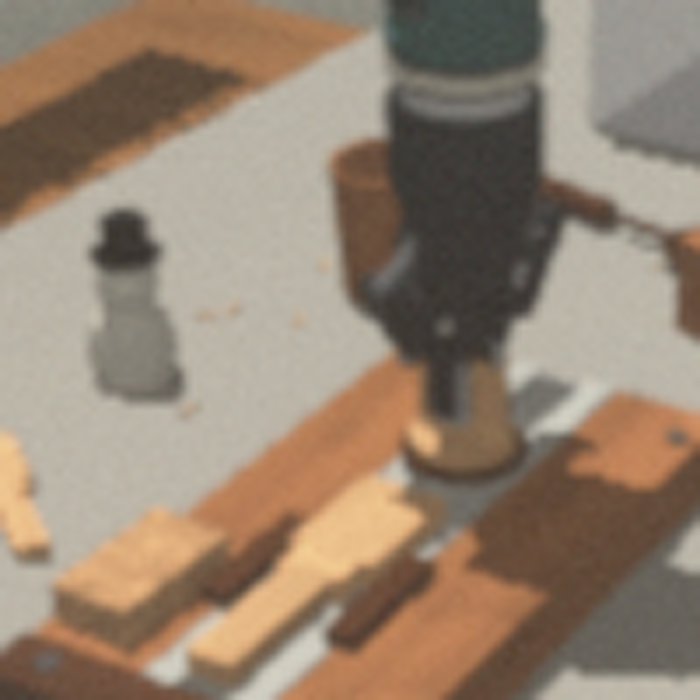

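>>> arm_command --steps '[0.09, 0.5, 0, 0, 0, 0, 0.5, 0.19, 1, 0, 0, 0, 0, 0.5, 0.28, 1.5, 0, 0, 0, 0, 0.5, 0.38, 2, 0, 0, 0, 0, 0.5, 0.47, 2.5, 0, 0, 0, 0, 0.5, 0.57, 3, 0, 0, 0, 0, 0.5, 0.66, 3.5, 0, 0, 0, 0, 0.5, 0.76, 4, 0, 0, 0, 0, 0.5, 0.85, 4.5, 0, 0, 0, 0, 0.5]'

```text
time: 14.15
ee_pos: [0.5257, -0.0452, 0.0684]
tool_rot: [0.073, 0.997, -0.005, -0.001]
contact_force: [-0.2, -8.3, 1.4]
opening: 0.0152
```

Run:
```python
import st
from h import *
s=grab("side")
crop(s,180,150,280,240,7,"s11.png")
t=grab("top");crop(t,180,155,325,240,5,"t11.png")
```

```text
t 14.15 tcp [ 0.5257 -0.0452  0.0684] psi 2.9951 tilt z [-0.0021 -0.0092 -1.    ] j [ 0.613  0.648 -0.764  1.975  0.65   0.781  0.89 ] F [-0.2 -8.3  1.4] M [-2.34 -0.12 -0.03] op 0.0152
```

View pics/s11.png

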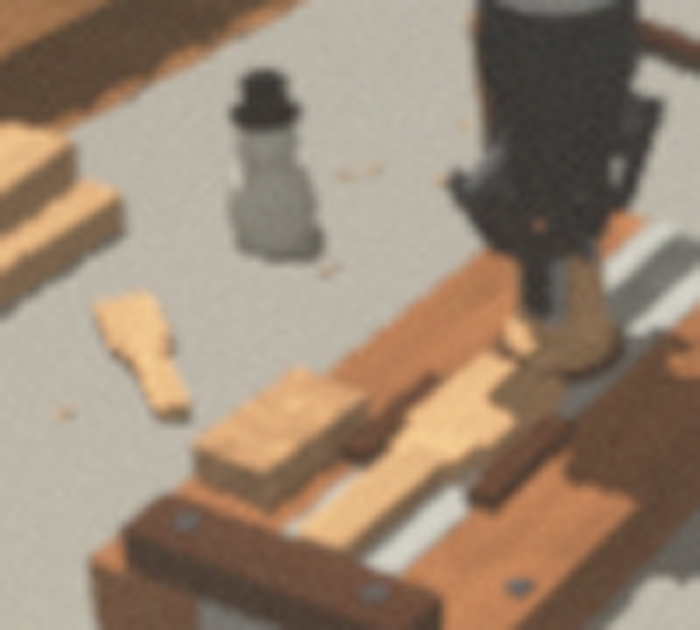

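View pics/t11.png

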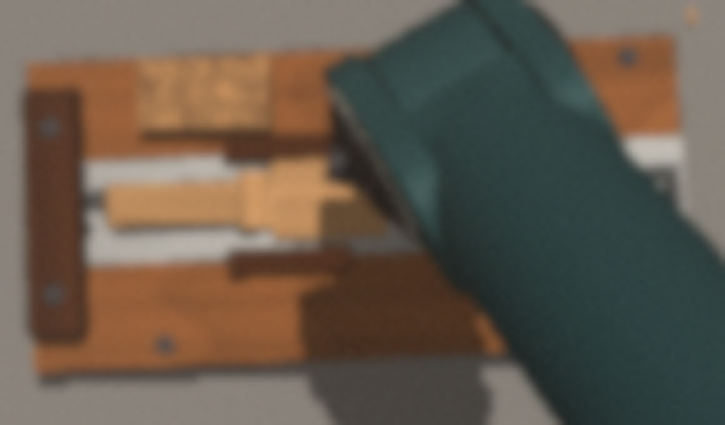

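The blank is moving. Its handle end is at zoomed (104,205) and the fence face is at about 86, which leaves roughly 10 mm.

>>> arm_command --steps '[0.07, 0.4, 0, 0, 0, 0, 0.5, 0.15, 0.8, 0, 0, 0, 0, 0.5, 0.18, 0.95, 0, 0, 0, 0, 0.5, 0.21, 1.1, 0, 0, 0, 0, 0.5]'

```text
time: 14.75
ee_pos: [0.5249, -0.0372, 0.0684]
tool_rot: [0.074, 0.997, -0.007, -0.001]
contact_force: [0.3, -9.4, 1.8]
opening: 0.015
```

Run:
```python
import st
from h import *
s=grab("side")
crop(s,180,150,280,240,7,"s12.png")
t=grab("top");crop(t,180,165,260,225,9,"t12.png")
```

```text
t 14.75 tcp [ 0.5249 -0.0372  0.0684] psi 2.9939 tilt z [-0.0036 -0.0146 -0.9999] j [ 0.593  0.646 -0.761  1.978  0.652  0.783  0.868] F [ 0.3 -9.4  1.8] M [-2.36 -0.22 -0.02] op 0.015
```

View pics/t12.png

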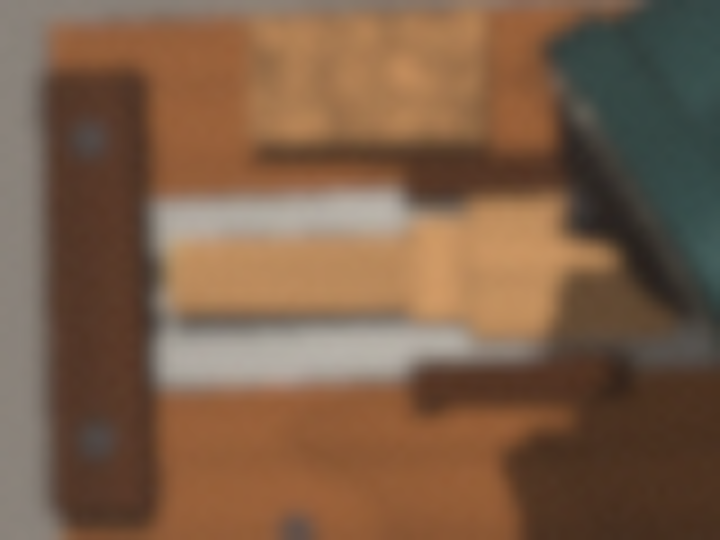

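>>> arm_command --steps '[0.06, 0.3, 0, -0.01, 0, 0, 0.5, 0.09, 0.5, 0, -0.01, 0, 0, 0.5, 0.1, 0.55, 0, -0.01, 0, 0, 0.5]'

```text
time: 15.22
ee_pos: [0.5246, -0.0352, 0.0684]
tool_rot: [0.075, 0.997, -0.005, -0.001]
contact_force: [1.0, -8.9, 0.5]
opening: 0.0152
```

```bash
python3 st.py
```

```text
t 15.225 tcp [ 0.5246 -0.0352  0.0684] psi 2.9922 tilt z [-0.0033 -0.0103 -0.9999] j [ 0.594  0.646 -0.763  1.979  0.649  0.781  0.867] F [ 1.  -8.9  0.5] M [-2.37 -0.32 -0.02] op 0.0152
```

>>> arm_command --steps '[0.09, 0.5, 0, 0, 0, 0, 0.5, 0.12, 0.65, 0, 0, 0, 0, 0.5, 0.12, 0.65, 0, 0, 0, 0, 0.5]'

```text
time: 15.6
ee_pos: [0.5242, -0.0324, 0.0684]
tool_rot: [0.076, 0.997, -0.008, -0.002]
contact_force: [0.6, -8.7, 1.1]
opening: 0.0151
```

Run:
```python
import st
from h import *
t=grab("top");crop(t,180,165,260,225,9,"t13.png")
```

```text
t 15.6 tcp [ 0.5242 -0.0324  0.0684] psi 2.9901 tilt z [-0.0046 -0.0163 -0.9999] j [ 0.583  0.644 -0.759  1.979  0.652  0.783  0.854] F [ 0.6 -8.7  1.1] M [-2.23 -0.32 -0.02] op 0.0151
```

View pics/t13.png

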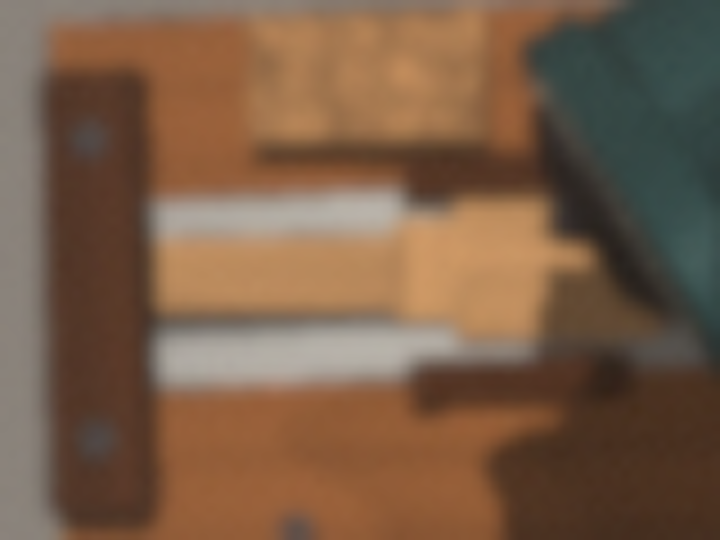

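>>> arm_command --steps '[0.09, 0.5, 0, -0.01, 0, 0, 0.5, 0.11, 0.6, 0, -0.01, 0, 0, 0.5, 0.11, 0.6, 0, -0.01, 0, 0, 0.5]'

```text
time: 16.02
ee_pos: [0.524, -0.031, 0.0684]
tool_rot: [0.077, 0.997, -0.007, -0.002]
contact_force: [1.6, -9.8, 1.4]
opening: 0.0153
```

Run:
```python
import st
from h import *
t=grab("top");crop(t,180,165,260,225,9,"t14.png")
```

```text
t 16.025 tcp [ 0.524  -0.031   0.0684] psi 2.9875 tilt z [-0.0045 -0.0134 -0.9999] j [ 0.583  0.645 -0.761  1.98   0.65   0.782  0.852] F [ 1.6 -9.8  1.4] M [-2.66 -0.41 -0.02] op 0.0153
```

View pics/t14.png

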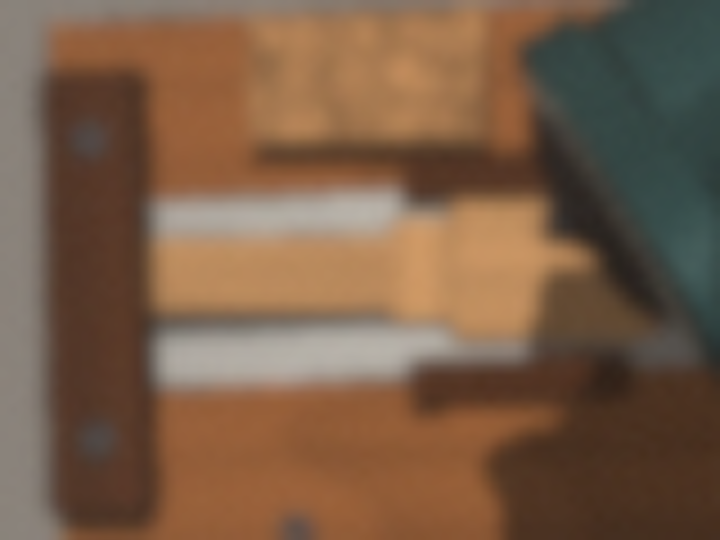

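>>> arm_command --steps '[0.11, 0.6, 0, -0.01, 0, 0, 0.5, 0.15, 0.8, 0, -0.01, 0, 0, 0.5, 0.15, 0.8, 0, -0.01, 0, 0, 0.5]'

```text
time: 16.45
ee_pos: [0.5239, -0.0306, 0.0683]
tool_rot: [0.079, 0.997, -0.007, -0.002]
contact_force: [1.6, -15.9, 2.3]
opening: 0.0147
```

Run:
```python
import st
from h import *
t=grab("top");crop(t,180,165,260,225,9,"t15.png")
s=grab("side");crop(s,180,150,280,240,7,"s15.png")
```

```text
t 16.45 tcp [ 0.5239 -0.0306  0.0683] psi 2.9833 tilt z [-0.0046 -0.0147 -0.9999] j [ 0.58   0.644 -0.759  1.98   0.65   0.782  0.846] F [  1.6 -15.9   2.3] M [-4.09 -0.48  0.04] op 0.0147
```

View pics/t15.png

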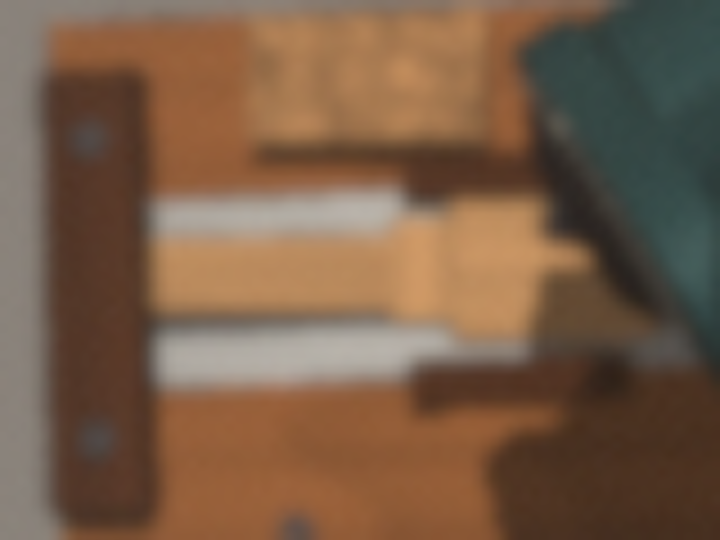

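View pics/s15.png

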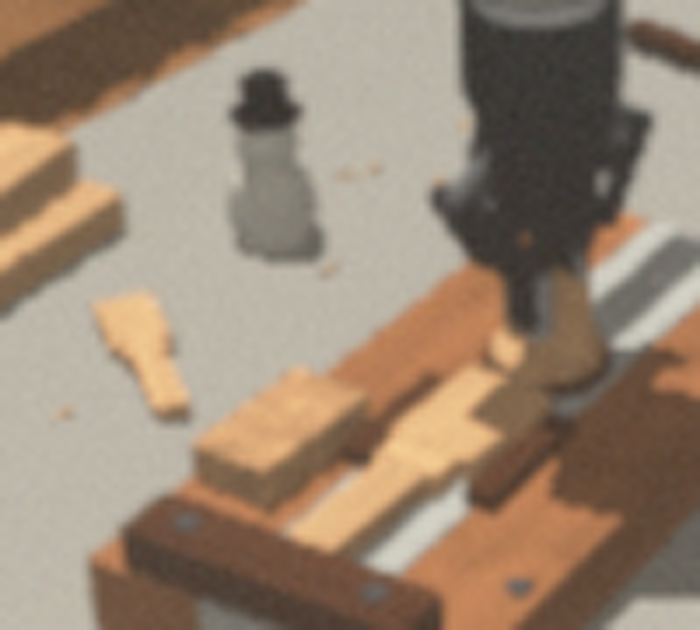

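>>> arm_command --steps '[0, 0.1, 0.04, -0.01, 0, 0.15, 0.5, 0, 0.1, 0.09, -0.01, 0, 0.3, 0.5, 0, 0.1, 0.13, -0.01, 0, 0.45, 0.5, 0, 0.1, 0.18, -0.01, 0, 0.6, 0.5, 0, 0.1, 0.22, -0.01, 0, 0.75, 0.5, 0, 0.1, 0.22, -0.01, 0, 0.75, 0.5]'

```text
time: 17.3
ee_pos: [0.5247, -0.0304, 0.0668]
tool_rot: [0.438, 0.899, -0.003, 0.002]
contact_force: [1.4, -3.3, 4.5]
opening: 0.0149
```

```bash
python3 st.py
```

```text
t 17.3 tcp [ 0.5247 -0.0304  0.0668] psi 2.2346 tilt z [ 0.0016 -0.0081 -1.    ] j [ 0.456  0.584 -0.586  1.991  0.5    0.71   0.222] F [ 1.4 -3.3  4.5] M [-1.04 -0.35  0.04] op 0.0149
```

>>> arm_command --steps '[0, 0, 0.04, 0, 0, 0.15, 0.5, 0, 0, 0.09, 0, 0, 0.3, 0.5, 0, 0, 0.13, 0, 0, 0.45, 0.5, 0, 0, 0.18, 0, 0, 0.6, 0.5, 0, 0, 0.22, 0, 0, 0.75, 0.5, 0, 0, 0.22, 0, 0, 0.75, 0.5]'

```text
time: 18.05
ee_pos: [0.5256, -0.0302, 0.0648]
tool_rot: [0.736, 0.677, -0.001, 0.004]
contact_force: [4.4, -1.9, -0.8]
opening: 0.0152
```

```bash
python3 st.py
```

```text
t 18.05 tcp [ 0.5256 -0.0302  0.0648] psi 1.4886 tilt z [ 0.0034 -0.0081 -1.    ] j [ 0.314  0.544 -0.404  2.     0.351  0.661 -0.399] F [ 4.4 -1.9 -0.8] M [-0.59 -1.03 -0.05] op 0.0152
```

>>> arm_command --steps '[0, 0, 0.05, 0, 0, 0.12, 0.5, 0, 0, 0.1, 0, 0, 0.24, 0.5, 0, 0, 0.13, 0, 0, 0.36, 0.5, 0, 0, 0.13, 0, 0, 0.36, 0.5]'

```text
time: 18.55
ee_pos: [0.5262, -0.0304, 0.0637]
tool_rot: [0.844, 0.537, -0.0, 0.005]
contact_force: [4.4, -3.2, 1.0]
opening: 0.0152
```

```bash
python3 st.py
python3 - <<'E'
from h import *
s=grab("side");crop(s,200,150,280,220,9,"s16.png")
E
```

```text
t 18.55 tcp [ 0.5262 -0.0304  0.0637] psi 1.1333 tilt z [ 0.0046 -0.0083 -1.    ] j [ 0.244  0.531 -0.315  2.004  0.279  0.643 -0.693] F [ 4.4 -3.2  1. ] M [-0.76 -0.98 -0.01] op 0.0152
```

View pics/s16.png

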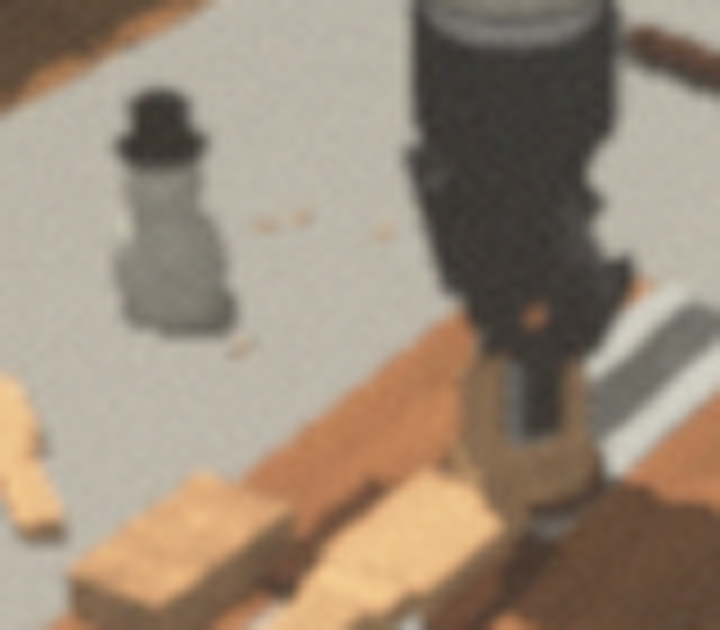

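>>> arm_command --steps '[0, 0, 0.04, 0, 0, 0.1, 0.5, 0, 0, 0.07, 0, 0, 0.2, 0.5, 0, 0, 0.07, 0, 0, 0.2, 0.5]'

```text
time: 18.98
ee_pos: [0.5265, -0.0306, 0.0631]
tool_rot: [0.892, 0.452, 0.0, 0.005]
contact_force: [3.1, -3.0, 1.8]
opening: 0.015
```

```bash
python3 st.py
```

```text
t 18.975 tcp [ 0.5265 -0.0306  0.0631] psi 0.9371 tilt z [ 0.0051 -0.0084 -1.    ] j [ 0.204  0.525 -0.266  2.007  0.239  0.634 -0.853] F [ 3.1 -3.   1.8] M [-0.82 -0.79 -0.01] op 0.015
```

>>> arm_command --steps '[0, 0, 0.04, 0, 0, 0.1, 0.5, 0, 0, 0.07, 0, 0, 0.2, 0.5, 0, 0, 0.07, 0, 0, 0.2, 0.5]'

```text
time: 19.35
ee_pos: [0.5267, -0.0308, 0.0626]
tool_rot: [0.932, 0.362, 0.001, 0.005]
contact_force: [3.1, -3.9, 2.6]
opening: 0.0151
```

```bash
python3 st.py
```

```text
t 19.35 tcp [ 0.5267 -0.0308  0.0626] psi 0.7404 tilt z [ 0.0055 -0.0087 -0.9999] j [ 0.165  0.52  -0.216  2.009  0.198  0.627 -1.014] F [ 3.1 -3.9  2.6] M [-0.8  -0.66 -0.05] op 0.0151
```

>>> arm_command --steps '[0, 0, 0.03, 0, 0, 0.07, 0.5, 0, 0, 0.05, 0, 0, 0.15, 0.5]'

```text
time: 19.6
ee_pos: [0.5269, -0.0311, 0.0623]
tool_rot: [0.956, 0.292, 0.001, 0.005]
contact_force: [2.6, -4.0, 3.3]
opening: 0.0148
```

```bash
python3 st.py
python3 - <<'E'
from h import *
print(ctrl.sense()["joint_torque"])
s=grab("side");crop(s,215,165,275,215,12,"s17.png")
E
```

```text
t 19.6 tcp [ 0.5269 -0.0311  0.0623] psi 0.5926 tilt z [ 0.0057 -0.0088 -0.9999] j [ 0.135  0.517 -0.179  2.011  0.167  0.622 -1.134] F [ 2.6 -4.   3.3] M [-0.84 -0.54  0.29] op 0.0148
[ -1.04011182 -44.3589592   -4.42937583 -13.69509369  -0.79851676
   0.64479399   0.30610506]
```

View pics/s17.png

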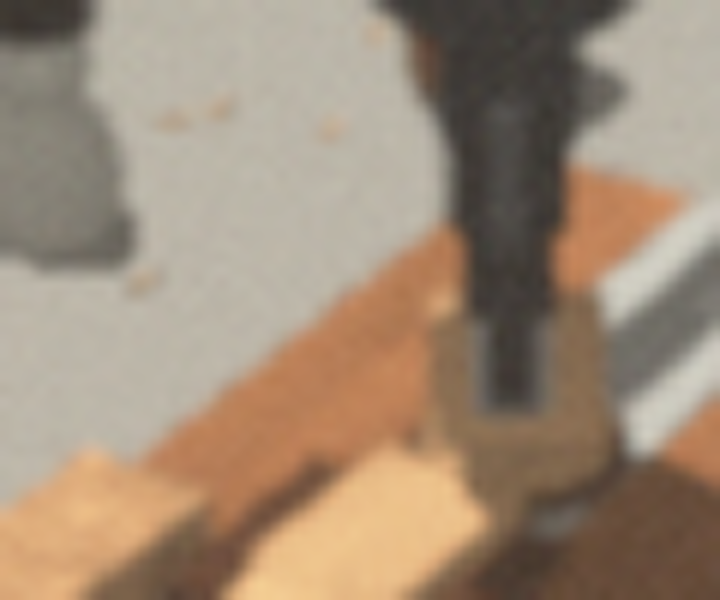

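>>> arm_command --steps '[0, 0, 0.02, 0, 0, 0.08, 0.5, 0, 0, 0.04, 0, 0, 0.16, 0.5]'

```text
time: 19.9
ee_pos: [0.527, -0.0314, 0.062]
tool_rot: [0.977, 0.214, 0.002, 0.005]
contact_force: [3.3, -3.6, 3.1]
opening: 0.0149
```

```bash
python3 st.py
```

```text
t 19.9 tcp [ 0.527  -0.0314  0.062 ] psi 0.4322 tilt z [ 0.0059 -0.009  -0.9999] j [ 0.102  0.514 -0.138  2.013  0.133  0.617 -1.265] F [ 3.3 -3.6  3.1] M [-0.82 -0.62  0.3 ] op 0.0149
```

>>> arm_command --steps '[0, 0, 0.02, 0, 0, 0.08, 0.5, 0, 0, 0.04, 0, 0, 0.16, 0.5]'

```text
time: 20.15
ee_pos: [0.5271, -0.0316, 0.0616]
tool_rot: [0.991, 0.137, 0.002, 0.005]
contact_force: [3.1, -4.7, 2.8]
opening: 0.0151
```

```bash
python3 st.py
```

```text
t 20.15 tcp [ 0.5271 -0.0316  0.0616] psi 0.2747 tilt z [ 0.006  -0.0093 -0.9999] j [ 0.07   0.512 -0.098  2.015  0.099  0.613 -1.392] F [ 3.1 -4.7  2.8] M [-0.83 -0.54  0.37] op 0.0151
```

>>> arm_command --steps '[0, 0, 0, 0, 0, 0, 2, 0, 0, 0, 0, 0, 0, 4, 0, 0, 0, 0, 0, 0, 5, 0, 0, -2, 0, 0, 0, 5, 0, 0, -6, 0, 0, 0, 5, 0, 0, -12, 0, 0, 0, 5, 0, 0, -18, 0, 0, 0, 5, 0, 0, -18, 0, 0, 0, 5]'

```text
time: 21.15
ee_pos: [0.5287, -0.0296, 0.2465]
tool_rot: [0.99, 0.137, 0.007, 0.006]
contact_force: [1.3, 0.4, -0.5]
opening: 0.0501
```

```bash
python3 st.py
python3 - <<'E'
from h import *
s=grab("side");crop(s,180,150,280,240,7,"s18.png")
E
```

```text
t 21.15 tcp [ 0.5287 -0.0296  0.2465] psi 0.2758 tilt z [ 0.0156 -0.0093 -0.9998] j [ 0.094  0.247 -0.125  1.887  0.048  0.995 -1.348] F [ 1.3  0.4 -0.5] M [ 0.02  0.04 -0.03] op 0.0501
```

View pics/s18.png

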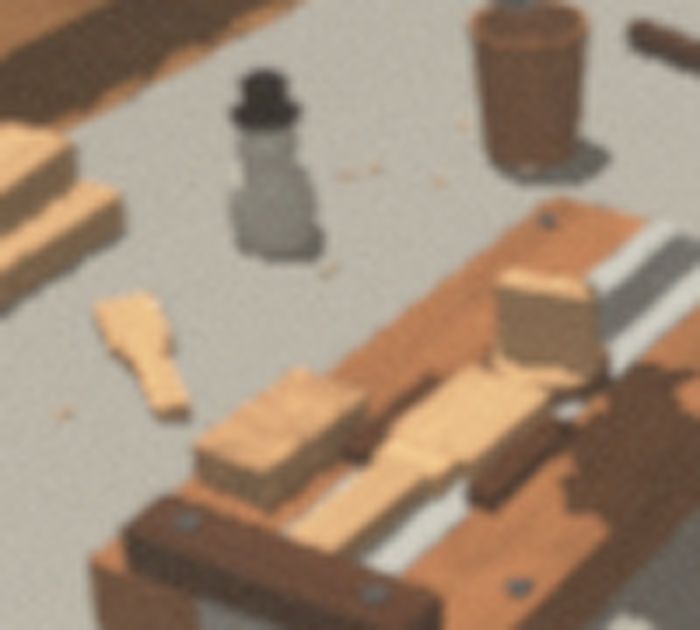

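>>> arm_command --steps '[-6, 14, -2, 0, 0, 0, 5, -13, 29, -4, 0, 0, 0, 5, -13, 29, -4, 0, 0, 0, 5, -13, 29, -4, 0, 0, 0, 5, -13, 29, -4, 0, 0, 0, 5, -13, 29, -4, 0, 0, 0, 5, -13, 29, -4, 0, 0, 0, 5]'

```text
time: 22.08
ee_pos: [0.4795, -0.3433, 0.2842]
tool_rot: [0.991, 0.137, 0.003, 0.004]
contact_force: [0.3, 0.7, -0.5]
opening: 0.0496
```

```bash
python3 st.py
python3 - <<'E'
from h import *
import pickle
s=grab("side");t=grab("top");crop(t,180,155,325,240,5,"t19.png");crop(s,230,180,280,220,14,"s19.png");cv2.imwrite("pics/t19f.png",t["pixels"][...,::-1])
pickle.dump((t,s),open("im19.pkl","wb"))
E
```

```text
t 22.075 tcp [ 0.4795 -0.3433  0.2842] psi 0.275 tilt z [ 0.0075 -0.0071 -0.9999] j [ 0.517  0.31   0.059  1.71  -0.018  1.113 -0.716] F [ 0.3  0.7 -0.5] M [ 0.08 -0.02 -0.02] op 0.0496
```

View pics/t19.png

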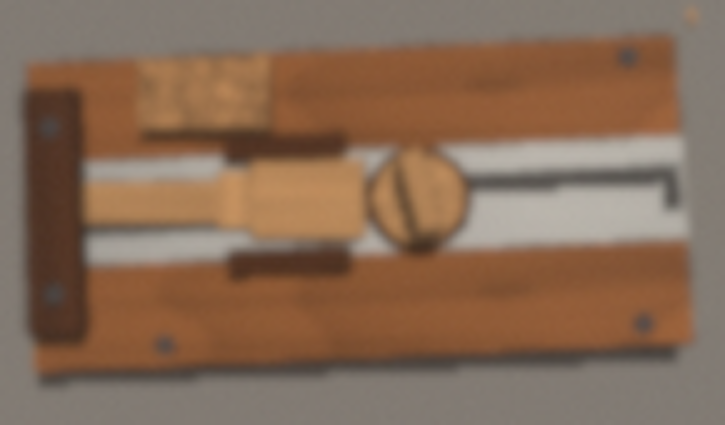

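View pics/s19.png

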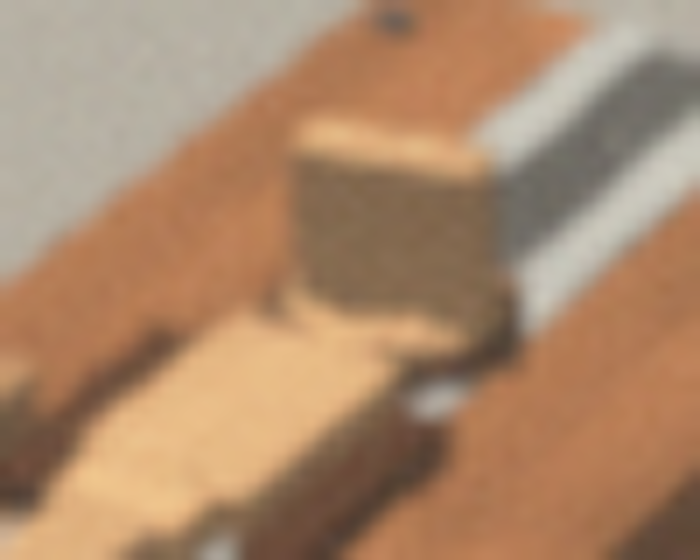

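Run:
```python
from h import *
import pickle
t,s=pickle.load(open("im19.pkl","rb"))
C=lambda l,k,x0,y0:(np.array(l,float)+.5)/k-.5+[x0,y0]
d=plane(t,C([(418,198)],5,180,155),.05)[0];b=plane(t,C([(365,198)],5,180,155),.054)[0];h=plane(t,C([(84,203)],5,180,155),.054)[0]
print("disc",d,"off midline",d[0]-(.5239-.0459*d[1]),"bowl-nut",np.linalg.norm(d-b),"handle y",h)
print(ctrl.hand_in())
```

```text
disc [ 0.52464748 -0.03553485  0.05      ] off midline -0.0008835680511711796 bowl-nut 0.0322198622786612 handle y [0.52028857 0.16535747 0.054     ]
the job is handed in; nothing more can be done
None
```

I took the nut from its block, dropped it into the free end of the channel, pressed and twisted it a quarter turn counter-clockwise, and let it spring up. I then slid it along with the knob loose until the blank was against the fence, tightened the knob clockwise, let go and handed in at about 22 s. The hand-in gives no verdict.

**Last checks:**
- **Caught:** an upward pull of about 33 N moved the nut only about 1 mm, and it sits about 1 mm off the channel's middle line.
- **Blank home:** the sliding force rose from about 9 N to 16 N as the blank met the fence. The pictures put the handle end at the fence and the nut axis 32 mm from the bowl end, so the ring touches the blank.
- **Knob:** I turned it 2.71 rad from its starting angle, and the grip bar's direction in the first and last pictures gives 2.72 rad. That puts the knob at about 2.7–3.0 rad, inside the allowed 2.35–3.3. I measured about 0.37 N m near the end, against about 0.12 N m of running drag.
- **Gripper clear:** the gripper was well away with the force near zero at hand-in.

**What disagreed or stayed uncertain:**
- The side camera reads about 1 pixel low against the top one.
- Torque readings taken at rest, between turns, showed almost nothing, so I never saw the exact point where the knob began to bite. The knob angle rests mainly on the turn count.

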